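# Fetch a cleaning cartridge from behind the dispenser flap

### The job

Get the machine ready for its cleaning cycle: reach down through the spring flap of the steel dispenser, holding the flap open with the hand, take out the orange-topped cleaning cartridge and let the flap close again. Then stand the cartridge gently, upright and orange end up, in the steel filter basket, leaving the basket about where it is and the other things on the counter undisturbed.

Things in the scene. Friction and masses are not known exactly. Their poses are not given: they have to be found in the camera images.
- dispenser: Fixed steel cartridge dispenser, 153 (x) x 196 (y) x 222 mm high, left or right, turned up to 0.25 rad; origin at the centre of its underside, front at its -x, width along y. In front an open trough: floor 10 mm up, inner width 190, front wall's inner face at x = -75, walls 3 thick, 111 high, covered by a sloping flap. Behind it, x = +36 to +75, a grey housing 203 mm high
- hinge (a point): centre of the flap's hinge rod on the dispenser, at x = +30, z = 212 mm in its frame; the rod runs along the dispenser's y, 8 mm thick, its brackets reach 222 mm above the counter
- pocket (a point): point on the trough's floor, at x = -42, y = 0, z = 10 mm in the dispenser's frame; the cartridge stands here, up to 18 mm to either side along the dispenser's y and up to 3 mm along its x
- flap (a joint): flap hinge, rad: 0 shut (slopes down 45 degrees from hinge to front lip), 0.80 pushed in, hanging straight down. Clear plate, blue edges, slippery, 184 mm wide, 140 mm from hinge to its round bead edge; swings only inward (down and back). Fingertips coming straight down over the cartridge push it in with 2 to 5 N; it leans on them, clear of the cartridge; a spring shuts it once they are out
- flap_edge (a point): middle of the flap's free edge
- cartridge: Cleaning cartridge: straight-sided cylinder 30 mm in diameter, 66 mm high, lower half white with a black rubber foot, upper half orange; 0.09 kg (may vary by a third). Origin at the centre of its underside, z up. It stands upright in the trough, its top 76 mm above the counter, 35 mm below the lip of the front wall
- cartridge_grip (a point): point on the cartridge's axis 54 mm above its underside, a good height to pinch it, with the fingers closing along the dispenser's y; lifted straight up, it slides past the flap
- basket: Loose steel filter basket, open at the top, standing on the counter: rim 69 mm across and 25 mm high, inside about 50 mm across at the floor, floor 2 mm thick, 0.05 kg; origin at the centre of its underside
- coffee_tamper: bystander: tamper with dark wooden handle, 58 mm across, 98 mm high, at the right, origin at the centre of its underside
- milk_jug: bystander: steel milk jug, 103 x 69 x 92 mm, at the back, origin at the centre of its underside
There are look-alikes about, which are no part of the job. Of the things that look like the basket, take the one that is farthest to the robot's right at the start.

How it is judged:
By the outcome, as a careful person would: the job done as asked, in the order asked, and still so for the second after the job is handed in, with the robot touching nothing.
It also fails if it takes over 48 s, if anything falls off the work surface, if the arm or the gripper's body presses on something with over 40 N, if the wrist force passes 120 N, or if a joint passes its speed limit or range.

### The arm

A 6-joint arm with a two-finger parallel gripper is mounted at the origin on a cart in front of the work surface, level with it; the furniture and walls round the work are solid. World frame = base frame: x ahead of the robot, y to its left, z up, the work surface at z = 0. Lengths are in m, angles in rad, forces in N, time in s.
With the tool pointing down it reaches from about 0.25 to 0.725 m from the base axis. Payload 4 kg.
Tool frame: the origin (TCP) lies midway between the tips of the shut fingers; the grasp point (between the pads) lies 19 mm behind it (grasp_offset is the distance from the TCP to the grasp point, in m); z points along the fingers, x is the direction in which the jaws open and shut, and the axes are right-handed (so a half turn about z gives the same grasp; the last joint's range is limited). The gripper opens to 85 mm and grips with 20 to 120 N. Pads are 22 mm wide; open, the fingers measure 114 mm over their backs; the gripper's body (76 mm by 85 mm) begins 54 mm behind the grasp point. The pads swing forward as they close: fully open they stand 13 mm farther back than shut.
Start: joints at [1.325, 0.241, 0.005, 1.335, 0, 1.571], TCP at [0.122, 0.485, 0.231] pointing down, gripper open.
Joint ranges: [-2.72, 2.72], [-1.05, 1.87], [-1.09, 1.28], [-1.99, 2.15], [-1.42, 1.44], [-3.14, 3.14]. Speed limits (rad/s): [2.79, 2.79, 3.14, 3.14, 3.14, 3.14].

### API

Orientations are given as a unit quaternion [x, y, z, w].
In Python, from bench import read_state, camera, camera_info, sign_off, grasp_offset gives the robot as it stands.
- The arm moves only by the tool move_arm, never from a script. Its arguments are lists of equal length, an entry for each row: "offset": the shift along the tool's x, y, z in cm, a list of three; "turn": the turn, a rotation vector about the tool's x, y, z in degrees, a list of three. A call has 1 to 20 rows; each row is the pose to reach, as a shift and turn from the pose commanded when the call began, along the tool's axes at that moment; what a row does not reach only later rows make up. A row lasts 1/10 s, in which the tool goes at most 50 mm and 8.59 degrees, less where a joint would pass 70% of its speed; a pose out of reach is approached as far as the arm can. A call with a gripper value outside its range is refused whole. "claw" is the closure in counts, from 0 (fully open) to 255 (shut), set as the call begins (left out, the last holds). The fingers move at their own pace and stop on an object; "squeeze" is the grip in N (left out, the last holds). Time passes only in rows, so rows that repeat a pose let the fingers close. It gives the time, the measured TCP pose, the force and the opening at its end, in the units of the state.
- read_state(): the state, without advancing time (a new reading comes with each control period).
- camera(name): name is "scene" or "top" or "wrist"; returns the picture (420x560x3 uint8, blue, green, red); there is no depth.
- camera_info(name): a dict with "vfov" (degrees; the focal length in pixels is half the picture's height over the tangent of half this angle, whatever the lens; pixels are square), "cx", "cy" (the principal point, pixels), "dist" ([k1, k2, p1, p2, k3] as OpenCV has them; the pictures are not rectified), "R" (3x3) and "t" (3): a world point X has camera coordinates R X + t. Camera axes: x right, y down, z forward; pixel columns grow to the right and rows downward; lengths in m; the calibration is good to about 2 mm. A picture is of the moment at which its call begins: read the wrist's pose just before it. camera_info takes no time and is no camera call; for the wrist camera it gives the pose at the moment of the call.
- sign_off(): hands the job in, once; it reports no verdict.
The state is a dict: "time_s": time; "joint_positions": joint angles; "qvel": joint speeds; "joint_torque": joint torques, N m; "ee_pos": TCP position; "tool_rot": TCP orientation; "ft_force": force on the tool from outside, world axes, zero at the start; "ft_torque": the same for the moment, N m; "grip_width": opening from 0.0 (shut) to 1.0 (fully open).
Only numpy, scipy, OpenCV 4.12 (cv2) and the standard library are available. Lean on these libraries where they do the work, as an engineer would, in place of code of your own. Each camera call takes 0.05 s, during which the arm holds its last target.

## Working session

There is one attempt and no reset: what is moved stays moved. The work goes in short steps, Python scripts to look and compute and a tool call to move; the robot and the scene stay as the last step left them, time stands still between calls to the robot, and variables do not carry over. Pictures are saved under pics/ and viewed, and the job is handed in when it is done.

Besides the shell and the picture viewer there is one more tool, called as a command line: name --argument value ..., lists and objects as JSON in quotes. move_arm: Moves the arm, as the interface text tells. Its arguments: {"type":"object","properties":{"offset":{"type":"array"},"turn":{"type":"array"},"claw":{"type":"number"},"squeeze":{"type":"number"}},"required":["offset","turn"]}

```bash
mkdir -p pics; ls
cat > h.py <<'E'
import numpy as np, cv2
from bench import read_state, camera, camera_info, sign_off, grasp_offset
def snap(name,tag):
    ci=camera_info(name); im=camera(name); im=np.array(im); cv2.imwrite(f'pics/{tag}.png',im)
    np.save(f'pics/{tag}.npy',dict(ci=ci,im=im),allow_pickle=True); return im,ci
def load(tag):
    d=np.load(f'pics/{tag}.npy',allow_pickle=True).item(); return d['im'],d['ci']
def K(ci):
    f=210/np.tan(np.radians(ci['vfov'])/2); return np.array([[f,0,ci['cx']],[0,f,ci['cy']],[0,0,1.]])
def ray(ci,px):
    p=cv2.undistortPoints(np.array([[px]],float),K(ci),np.array(ci['dist'],float)).ravel()
    R=np.array(ci['R']);t=np.array(ci['t']); d=R.T@np.array([p[0],p[1],1.]); return -R.T@t,d/np.linalg.norm(d)
def plane(ci,px,z):
    o,d=ray(ci,px); return o+d*(z-o[2])/d[2]
def proj(ci,X):
    X=np.atleast_2d(np.array(X,float)); r,_=cv2.Rodrigues(np.array(ci['R'],float))
    return cv2.projectPoints(X,r,np.array(ci['t'],float),K(ci),np.array(ci['dist'],float))[0].reshape(-1,2)
def tri(rays):
    A=np.zeros((3,3));b=np.zeros(3)
    for o,d in rays:
        M=np.eye(3)-np.outer(d,d);A+=M;b+=M@o
    X=np.linalg.solve(A,b); res=[np.linalg.norm((np.eye(3)-np.outer(d,d))@(X-o)) for o,d in rays]; return X,res
E
python3 - <<'E'
from h import *
print(read_state(), grasp_offset)
for n in ['scene','top','wrist']:
    im,ci=snap(n,n+'0'); print(n,ci)
E
```

```text
pics
{'time_s': 0.0, 'joint_positions': array([ 1.32503085e+00,  2.41439280e-01,  3.68341444e-03,  1.33520075e+00,
       -5.70437807e-06,  1.57077205e+00]), 'qvel': array([ 1.12396658e-03,  5.20650719e-04, -2.42617050e-04, -1.01721036e-03,
        3.78485598e-05, -1.57903836e-03]), 'joint_torque': array([ 1.68219372e-03, -3.72322619e+01,  2.52404934e+01,  1.72094669e-02,
        2.56576604e-04,  3.49100013e-06]), 'ee_pos': array([0.12149224, 0.48434189, 0.23038426]), 'tool_rot': array([ 7.88439556e-01,  6.15111291e-01, -8.49890666e-04,  6.66637410e-04]), 'ft_force': array([-0.12044888, -0.72263154,  0.69222177]), 'ft_torque': array([-0.0149049 , -0.00385842, -0.02474534]), 'grip_width': 1.004134204985973} 0.0187
scene {'vfov': 55.00749363335926, 'cx': 284.0467278048279, 'cy': 209.53496918357462, 'dist': array([-0.01264116,  0.        ,  0.        ,  0.        ,  0.        ]), 'R': array([[ 0.73633414, -0.67647406, -0.01395976],
       [-0.32695632, -0.33767367, -0.88265285],
       [ 0.59237792,  0.65449166, -0.46981812]]), 't': array([-0.51059516,  0.28598562,  0.83609722])}
top {'vfov': 52.479545753749804, 'cx': 277.27905044692966, 'cy': 214.51806214514963, 'dist': array([-0.11857728,  0.        ,  0.        ,  0.        ,  0.        ]), 'R': array([[ 0.02408215, -0.99970884,  0.0015086 ],
       [-0.98660618, -0.02400999, -0.16134366],
       [ 0.1613329 ,  0.00239711, -0.98689713]]), 't': array([-0.09660689,  0.61505668,  1.23397702])}
wrist {'vfov': 68.1174269080156, 'cx': 283.62409379961395, 'cy': 209.22779010150234, 'dist': array([-0.05787735,  0.        ,  0.        ,  0.        ,  0.        ]), 'R': array([[ 0.24481687,  0.96956609, -0.00250874],
       [ 0.9194738 , -0.23134598,  0.31787887],
       [ 0.30762419, -0.08012883, -0.94812801]]), 't': array([-0.49681531, -0.04031806,  0.38148475])}
```

View pics/scene0.png

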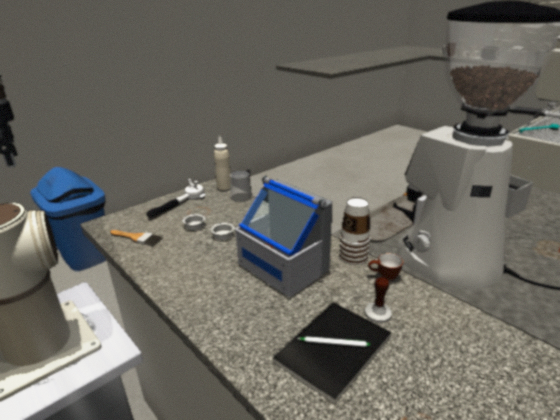

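View pics/top0.png

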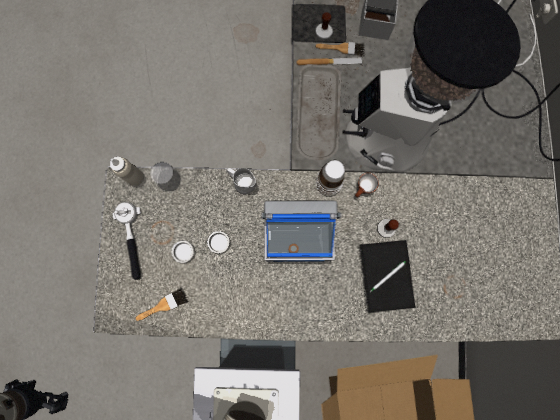

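View pics/wrist0.png

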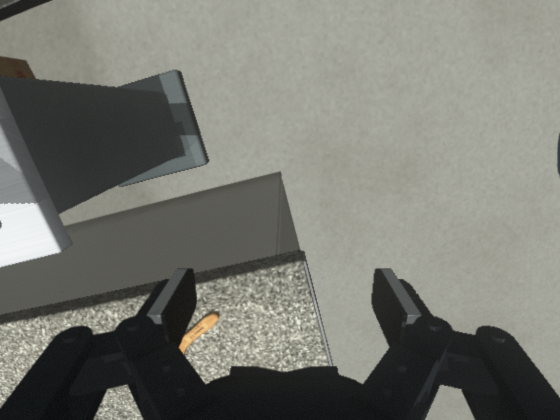

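The top view has the dispenser at about (300,232), with its trough facing the robot. Two things look like the basket, at (183,252) and (219,242). The robot's right is image right, so (219,242) is the candidate. I'll enlarge it to confirm.

Run:
```python
from h import *
im,ci=load('top0')
c=cv2.resize(im[195:280,100:345],None,fx=3.2,fy=3.2,interpolation=cv2.INTER_CUBIC)
s,cs=load('scene0'); c2=cv2.resize(s[165:300,130:345],None,fx=2.3,fy=2.3,interpolation=cv2.INTER_CUBIC)
w=max(c.shape[1],c2.shape[1]); o=np.zeros((c.shape[0]+c2.shape[0],w,3),np.uint8);o[:c.shape[0],:c.shape[1]]=c;o[c.shape[0]:,:c2.shape[1]]=c2
cv2.imwrite('pics/crop1.png',o); print(o.shape)
for p in [(183,252),(219,242)]: print(plane(ci,p,.025), proj(cs,plane(ci,p,.025)))
```

```text
(582, 784, 3)
[0.49853447 0.20297764 0.025     ] [[193.5630944  219.95542068]]
[0.53210458 0.09395895 0.025     ] [[222.71220941 229.07925089]]
```

View pics/crop1.png

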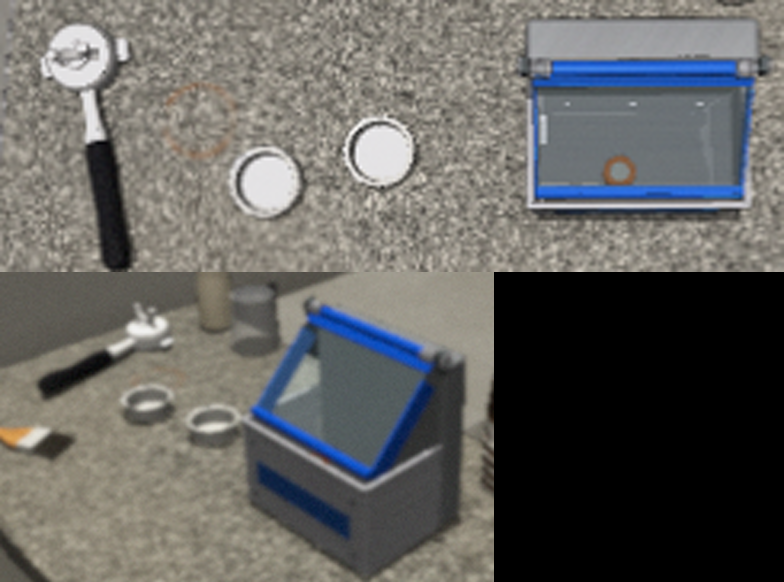

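Confirmed: the two open steel baskets are the left one at (183,252) and the right one at (219,242). The right one is farthest to the robot's right, so it's the target. The cartridge's orange top shows through the flap at about (294,248). Next I'll estimate positions from the top view.

Run:
```python
from h import *
im,ci=load('top0')
f=lambda u,v:(100+(u+.5)/3.2-.5,195+(v+.5)/3.2-.5)
for n,p,z in [('cart',f(620,171),.076),('hous bl',f(528,19),.203),('hous br',f(758,19),.203),('lip l',f(527,208),.111),('lip r',f(751,208),.111),('hous bl',f(526,60),.203),('bask',f(380,151),.025)]:
    print(n,np.round(p,1),plane(ci,p,z).round(4))
hsv=cv2.cvtColor(im,cv2.COLOR_BGR2HSV)
m=cv2.inRange(hsv,(3,60,60),(20,255,255));m2=np.zeros_like(m);m2[235:262,280:310]=m[235:262,280:310]
ys,xs=np.where(m2);print(len(xs),(xs.min()+xs.max())/2,(ys.min()+ys.max())/2,xs.mean(),ys.mean())
print(plane(ci,(xs.mean(),ys.mean()),.076))
```

```text
cart [293.4 248.1] [ 0.5149 -0.1312  0.076 ]
hous bl [264.7 200.6] [ 0.629  -0.0475  0.203 ]
hous br [336.5 200.6] [ 0.6337 -0.2394  0.203 ]
lip l [264.3 259.7] [ 0.4772 -0.0484  0.111 ]
lip r [334.3 259.7] [ 0.4818 -0.2464  0.111 ]
hous bl [264.  213.4] [ 0.5943 -0.0469  0.203 ]
bask [218.4 241.8] [0.5325 0.0958 0.025 ]
52 293.0 248.0 293.09615384615387 248.15384615384616
[ 0.5146933  -0.13027719  0.076     ]
```

Run:
```python
from h import *
from scipy.spatial.transform import Rotation as Ro
im,ci=load('wrist0'); s=read_state(); R=Ro.from_quat(s['tool_rot']).as_matrix()
C=-np.array(ci['R']).T@ci['t']; print('cam in tool',R.T@(C-s['ee_pos']),'axis',R.T@np.array(ci['R'])[2], 'imgx',R.T@np.array(ci['R'])[0])
print(R.round(3)); print(s['time_s'])
# look target: TCP placed so camera axis hits midpoint
yaw=1.594
Rt=np.array([[np.cos(yaw),np.sin(yaw),0],[np.sin(yaw),-np.cos(yaw),0],[0,0,-1]])
for T in [(0.50,-.13,.33),(0.5,0.09,.3)]:
    d=R.T@(np.array(T)-s['ee_pos']); print(T,(d*100).round(1))
```

```text
cam in tool [-0.0018808  -0.08226508 -0.14262388] axis [-0.00139222  0.3178864   0.94812779] imgx [9.99998339e-01 1.55819525e-03 9.45957117e-04]
[[ 0.243  0.97  -0.   ]
 [ 0.97  -0.243 -0.002]
 [-0.002 -0.    -1.   ]]
0.15
(0.5, -0.13, 0.33) [-50.4  51.7  -9.9]
(0.5, 0.09, 0.3) [-29.1  46.3  -6.9]
```

```bash
cat >> h.py <<'E'
from scipy.spatial.transform import Rotation as Ro
def go(T,yaw,cmd=None):
    """offset cm / turn deg in current tool frame to reach TCP T, tool down, tool-x heading yaw"""
    s=read_state() if cmd is None else cmd
    R=Ro.from_quat(s['tool_rot']); Rt=Ro.from_matrix(np.array([[np.cos(yaw),np.sin(yaw),0],[np.sin(yaw),-np.cos(yaw),0],[0,0,-1.]]))
    d=R.inv().apply(np.array(T)-s['ee_pos']); return (d*100).round(2), np.degrees((R.inv()*Rt).as_rotvec()).round(2)
E
python3 - <<'E'
from h import *
print(go((.46,.08,.29),1.594))
E
```

```text
(array([-31.01,  42.67,  -5.89]), array([-1.000e-02,  9.000e-02, -1.541e+01]))
```

move_arm --offset '[[-2, 2.6, -1], [-5, 6.8, -3], [-8, 11, -5], [-11, 15, -6], [-13.5, 18.5, -6], [-16, 22, -6], [-18.5, 25.5, -6], [-21, 29, -6], [-23.5, 32.4, -6], [-26, 35.8, -6], [-28, 38.6, -6], [-30, 41.3, -6], [-31, 42.7, -6], [-31, 42.7, -6], [-31, 42.7, -6]]' --turn '[[0, 0, 0], [0, 0, -1], [0, 0, -3], [0, 0, -5], [0, 0, -7], [0, 0, -9], [0, 0, -11], [0, 0, -13], [0, 0, -15], [0, 0, -15.4], [0, 0, -15.4], [0, 0, -15.4], [0, 0, -15.4], [0, 0, -15.4], [0, 0, -15.4]]'

```text
time_s: 1.65
ee_pos: [0.46, 0.0803, 0.2909]
tool_rot: [0.699, 0.715, -0.0, -0.001]
ft_force: [-0.5, 0.2, 0.2]
grip_width: 1.002
```

Run:
```python
from h import *
im,ci=snap('wrist','wA'); s=read_state(); print(s['joint_positions'].round(3),s['ee_pos'],s['time_s'])
for p in [(.5325,.0958,.025),(.5325,.0958,.0)]: print(proj(ci,p))
print(go((.46,-.12,.34),1.594))
```

```text
[0.174 0.157 0.055 1.47  0.    0.15 ] [0.45979659 0.0807247  0.29102664] 1.7
[[295.0036711  222.03918778]]
[[294.4312598  216.04673233]]
(array([-20.07,  -0.45,  -4.9 ]), array([-0.06, -0.01,  0.  ]))
```

View pics/wA.png

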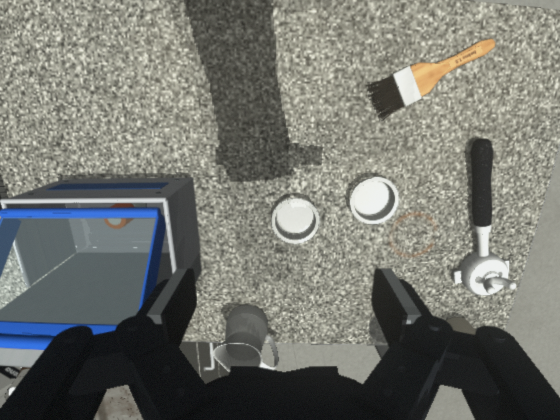

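The wrist view shows the target basket's rim around (296,219), close to the predicted (295,222). The cartridge top is partly visible through the flap at (118,217). Next I'll look over the dispenser.

move_arm --offset '[[-2, 0, -1], [-5, -0.2, -2], [-8.5, -0.3, -3.5], [-12, -0.4, -5], [-15.5, -0.4, -5], [-18, -0.4, -5], [-20, -0.4, -5], [-20, -0.4, -5], [-20, -0.4, -5]]' --turn '[[0, 0, 0], [0, 0, 0], [0, 0, 0], [0, 0, 0], [0, 0, 0], [0, 0, 0], [0, 0, 0], [0, 0, 0], [0, 0, 0]]'

```text
time_s: 2.6
ee_pos: [0.4607, -0.1187, 0.3413]
tool_rot: [0.699, 0.715, 0.0, -0.0]
ft_force: [-0.2, 0.2, 0.2]
grip_width: 0.999
```

Run:
```python
from h import *
im,ci=snap('wrist','wB'); s=read_state(); print(s['joint_positions'].round(3),s['ee_pos'],s['time_s'])
a,ca=load('wA')
c1=cv2.resize(im[60:330,160:460],None,fx=2.6,fy=2.2,interpolation=cv2.INTER_CUBIC)
cv2.imwrite('pics/cB.png',c1)
c2=cv2.resize(a[150:290,240:430],None,fx=4,fy=4,interpolation=cv2.INTER_CUBIC);cv2.imwrite('pics/cA.png',c2)
print(proj(ci,(.5147,-.1303,.076)),proj(ci,(.5325,.0958,.025)))
```

```text
[-0.252  0.173  0.203  1.601  0.    -0.276] [ 0.46080839 -0.11844629  0.34137803] 2.65
[[275.76609942 209.04602552]] [[419.40098356 212.50371298]]
```

View pics/wB.png

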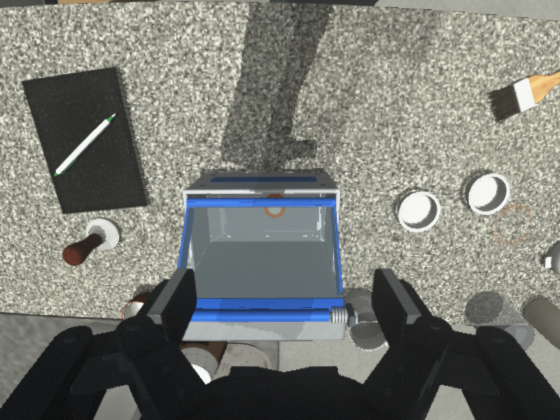

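View pics/cB.png

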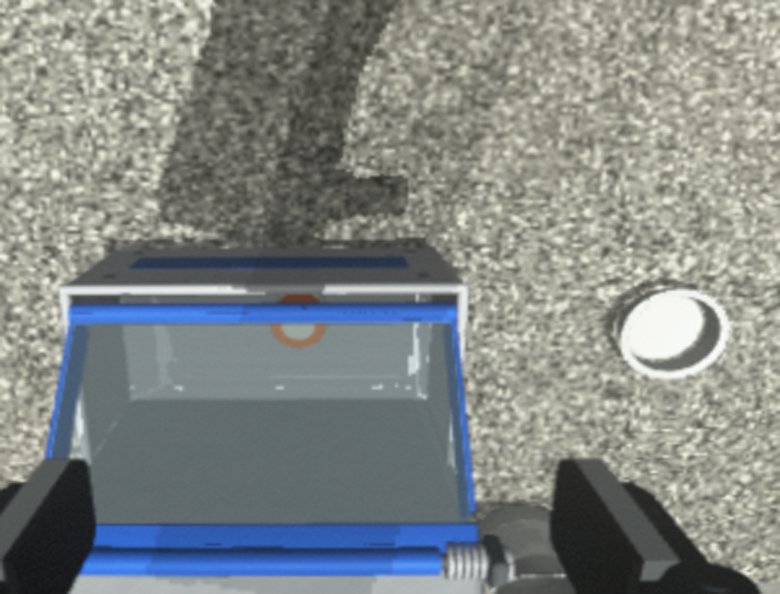

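View pics/cA.png

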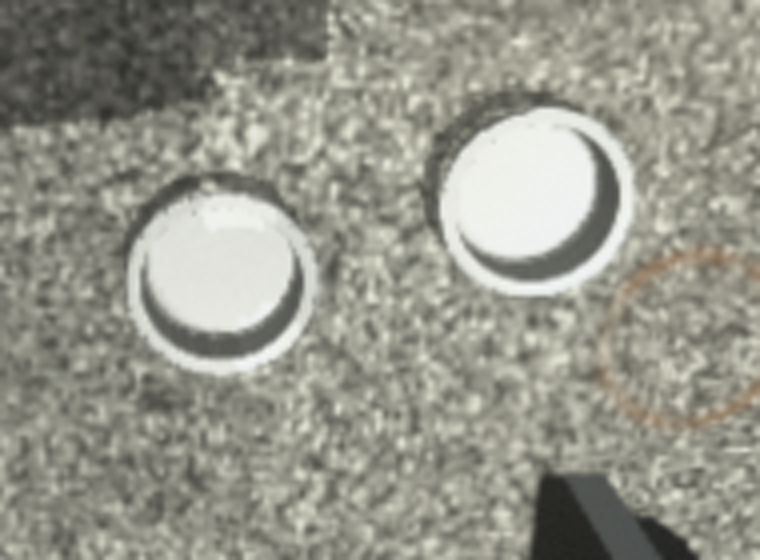

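Run:
```python
from h import *
t,ct=load('top0');a,ca=load('wA');b,cb=load('wB')
# refine: orange mask in wB, bright rim fits
def orange(im,y0,y1,x0,x1):
    h=cv2.cvtColor(im,cv2.COLOR_BGR2HSV); m=np.zeros(im.shape[:2],np.uint8); m[y0:y1,x0:x1]=cv2.inRange(h,(2,60,60),(20,255,255))[y0:y1,x0:x1]
    ys,xs=np.where(m>0); c=np.column_stack([xs,ys]).astype(np.float32); return len(c),cv2.minEnclosingCircle(c)
print('ora wB',orange(b,185,230,255,295)); print('ora top',orange(t,235,262,280,310)); print('ora wA',orange(a,195,240,95,145))
def rim(im,x0,x1,y0,y1,thr):
    g=cv2.cvtColor(im,cv2.COLOR_BGR2GRAY); h=cv2.cvtColor(im,cv2.COLOR_BGR2HSV)
    m=np.zeros_like(g); m[y0:y1,x0:x1]=(cv2.medianBlur(g,3)[y0:y1,x0:x1]>thr)*255
    m=cv2.morphologyEx(m,cv2.MORPH_OPEN,np.ones((2,2),np.uint8))
    cs=cv2.findContours(m,cv2.RETR_EXTERNAL,cv2.CHAIN_APPROX_NONE)[0]; c=max(cs,key=cv2.contourArea); return cv2.fitEllipse(cv2.convexHull(c)),cv2.boundingRect(c)
for thr in (205,220):
  for n,im,bx in [('wA',a,(262,330,185,255)),('wB',b,(385,450,180,240)),('top',t,(200,238,225,260))]:
    print(thr,n,rim(im,*bx,thr))
pc={'t':(293.2,248.1),'b':(274.3,205.2)}
print('cart',tri([ray(ct,pc['t']),ray(cb,pc['b'])]), plane(cb,pc['b'],.076))
print('bask',tri([ray(ct,(218.4,241.8)),ray(ca,(295.4,220.4)),ray(cb,(418.5,211.1))]),[plane(c,p,.025).round(4) for c,p in [(ct,(218.4,241.8)),(ca,(295.4,220.4)),(cb,(418.5,211.1))]])
# dispenser lip in wB (crop)
f=lambda u,v:(160+(u+.5)/2.6-.5,60+(v+.5)/2.2-.5)
print('lip l/r',plane(cb,f(467,287),.111),plane(cb,f(61,287),.111))
```

```text
ora wB (131, ((274.5, 204.97825622558594), 12.279038429260254))
ora top (52, ((293.0, 248.0), 5.099119663238525))
ora wA (191, ((119.1408462524414, 213.92958068847656), 15.967390060424805))
205 wA (((294.84967041015625, 217.60931396484375), (33.85808181762695, 48.44417953491211), 75.26129913330078), (274, 200, 46, 34))
205 wB (((420.23956298828125, 212.6633758544922), (38.16050720214844, 43.943115234375), 51.01091766357422), (400, 193, 42, 41))
205 top (((220.6851348876953, 243.56199645996094), (17.044950485229492, 19.034069061279297), 24.311248779296875), (212, 236, 18, 18))
220 wA (((296.28851318359375, 216.1962127685547), (32.82658767700195, 34.214744567871094), 64.91178894042969), (279, 200, 35, 33))
220 wB (((420.2068786621094, 212.54934692382812), (37.669273376464844, 43.55536651611328), 50.52748489379883), (400, 193, 42, 40))
220 top (((220.03857421875, 243.40536499023438), (15.94221019744873, 16.492050170898438), 101.73722076416016), (212, 236, 17, 15))
cart (array([ 0.51696741, -0.13224459,  0.05150747]), [np.float64(0.0007639257471466767), np.float64(0.0007639257471466037)]) [ 0.50915066 -0.13240096  0.076     ]
bask (array([0.53279625, 0.09685318, 0.01813564]), [np.float64(0.0005261837964629591), np.float64(0.0003141317439405772), np.float64(0.0004725574485200711)]) [array([0.5327, 0.0958, 0.025 ]), array([0.53  , 0.0963, 0.025 ]), array([0.5302, 0.094 , 0.025 ])]
lip l/r [ 0.47649611 -0.05097438  0.111     ] [ 0.48070563 -0.24568007  0.111     ]
```

The wB ring probably includes some of the cartridge's front side, which would bias x. I'll take one more view with the camera straight above the cartridge.

move_arm --offset '[[0, 2, 0], [0, 5.5, 0.5], [0, 9, 1.5], [0, 12, 2.5], [0, 13.5, 3], [0, 13.5, 3], [0, 13.5, 3]]' --turn '[[0, 0, 0], [0, 0, 0], [0, 0, 0], [0, 0, 0], [0, 0, 0], [0, 0, 0], [0, 0, 0]]'

```text
time_s: 3.35
ee_pos: [0.5956, -0.1151, 0.311]
tool_rot: [0.698, 0.716, -0.0, -0.001]
ft_force: [-0.5, -0.6, -0.3]
grip_width: 0.998
```

Run:
```python
from h import *
im,ci=snap('wrist','wC'); s=read_state(); print(s['joint_positions'].round(3),s['ee_pos'],s['time_s'])
p=proj(ci,(.515,-.1315,.076))[0]; print(p, proj(ci,(.5325,.0958,.025)))
x,y=int(p[0]),int(p[1]); x0,y0=max(x-100,0),max(y-70,0)
print(x0,y0)
cv2.imwrite('pics/cC.png',cv2.resize(im[y0:y0+145,x0:x0+195],None,fx=4,fy=4,interpolation=cv2.INTER_CUBIC))
```

```text
[-0.192  0.454  0.518  1.634 -0.    -0.216] [ 0.59543051 -0.11549113  0.31178754] 3.4
[272.83902968 107.65511191] [[441.08853388 126.52418006]]
172 37
```

View pics/wC.png

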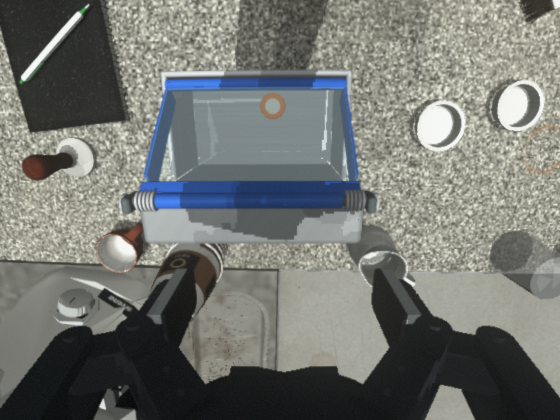

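View pics/cC.png

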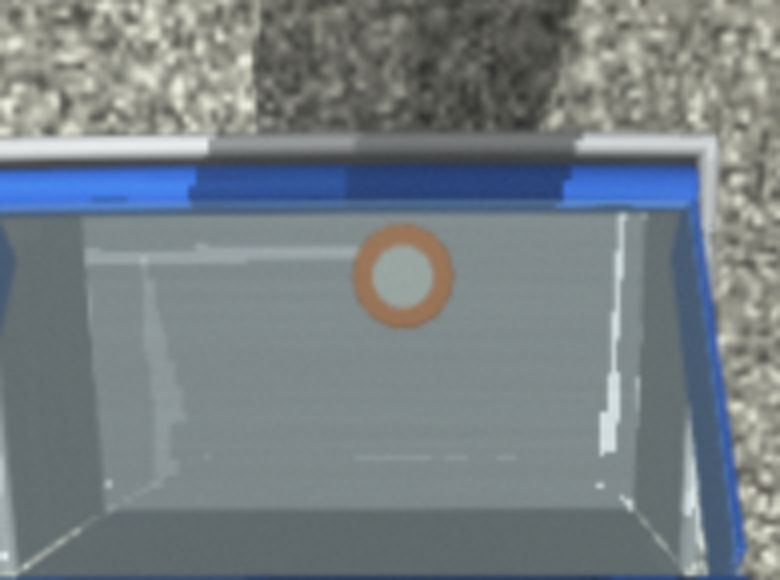

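The wC view shows the complete cartridge ring at about (272.6,105.6) and the basket at (440,125).

Run:
```python
from h import *
t,ct=load('top0');a,ca=load('wA');b,cb=load('wB');c,cc=load('wC')
h=cv2.cvtColor(c,cv2.COLOR_BGR2HSV);m=cv2.inRange(h,(2,60,60),(20,255,255));m[:85]=0;m[130:]=0;m[:,:250]=0;m[:,300:]=0
ys,xs=np.where(m>0);pc=cv2.minEnclosingCircle(np.column_stack([xs,ys]).astype(np.float32));print(pc,xs.mean(),ys.mean(),xs.min(),xs.max(),ys.min(),ys.max())
P=(pc[0][0],pc[0][1])
# hole centre (greyish inside ring): wB crop
cv2.imwrite('pics/rB.png',np.hstack([cv2.resize(b[185:230,250:300],(500,450),interpolation=cv2.INTER_CUBIC)]))
cv2.imwrite('pics/rK.png',np.hstack([cv2.resize(c[95:155,410:470],(380,380),interpolation=cv2.INTER_CUBIC),cv2.resize(a[185:255,262:332],(380,380),interpolation=cv2.INTER_CUBIC)]))
print(plane(cc,P,.076),plane(cc,P,.06), 'tri t',tri([ray(cc,P),ray(ct,(293.2,248.1))]),'far edge wB',plane(cb,(274.3,217.9),.076))
f=lambda u,v:(172+(u+.5)/4-.5,37+(v+.5)/4-.5)
print('lip',plane(cc,f(717,135),.111),plane(cc,(164,73),.111))
```

```text
((272.5, 105.5), 12.747649192810059) 272.5348837209302 105.40199335548172 260 284 93 118
[ 0.51260173 -0.13192684  0.076     ] [ 0.51257765 -0.13248425  0.06      ] tri t (array([ 0.51265759, -0.13032353,  0.10188396]), [np.float64(0.0007013251536144392), np.float64(0.0007013251536145163)]) far edge wB [ 0.5278024 -0.1321676  0.076    ]
lip [ 0.47579992 -0.05085563  0.111     ] [ 0.48201341 -0.24342272  0.111     ]
```

View pics/rB.png

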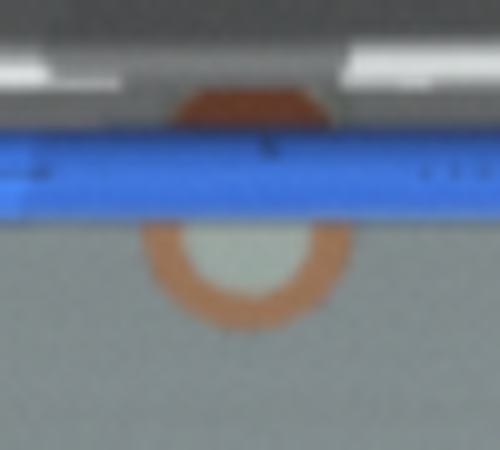

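View pics/rK.png

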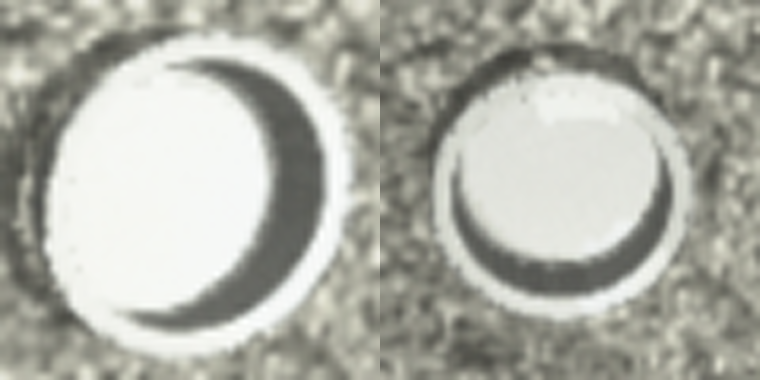

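Run:
```python
from h import *
t,ct=load('top0');a,ca=load('wA');b,cb=load('wB');c,cc=load('wC')
print('far edge tri',tri([ray(cb,(274.4,217.8)),ray(cc,(272.5,118.3))]))
print('bask',tri([ray(ca,(295.1,220.4)),ray(cc,(440.7,125.1)),ray(ct,(218.4,241.8))]),[plane(q,p,.025).round(4) for q,p in [(ca,(295.1,220.4)),(cc,(440.7,125.1))]])
print(go((.513,-.132,.24),1.596))
```

```text
far edge tri (array([ 0.52695738, -0.13182677,  0.07787166]), [np.float64(0.0001582251944625893), np.float64(0.0001582251944625453)])
bask (array([0.53162078, 0.09618463, 0.02211936]), [np.float64(0.0005116961227795931), np.float64(0.000881723731987961), np.float64(0.0013146059763523787)]) [array([0.53  , 0.0959, 0.025 ]), array([0.5306, 0.0949, 0.025 ])]
(array([-1.45, -8.28,  7.18]), array([-0.01, -0.  , -0.04]))
```

Heights by triangulation: cartridge top 78 mm (text says 76), basket rim 22 mm (text says 25). Cartridge is at (0.513, −0.132), basket at (0.5305, 0.0955). I'm moving above the cartridge.

move_arm --offset '[[-0.3, -2, 0.5], [-0.8, -5, 2], [-1.3, -7.5, 4], [-1.5, -8.3, 6], [-1.5, -8.3, 7.2], [-1.5, -8.3, 7.2], [-1.5, -8.3, 7.2]]' --turn '[[0, 0, 0], [0, 0, 0], [0, 0, 0], [0, 0, 0], [0, 0, 0], [0, 0, 0], [0, 0, 0]]' --claw 60 --squeeze 30

```text
time_s: 4.1
ee_pos: [0.514, -0.1333, 0.2403]
tool_rot: [0.699, 0.715, 0.0, 0.001]
ft_force: [0.2, 0.3, 0.2]
grip_width: 0.765
```

Run:
```python
from h import *
s=read_state();print(s['ee_pos'],s['grip_width'],go((.513,-.132,.045),1.596))
```

```text
[ 0.5140081  -0.13334035  0.24031956] 0.7650937498952254 (array([ 0.14, -0.13, 19.53]), array([ 0.09,  0.02, -0.11]))
```

move_arm --offset '[[0.1, -0.1, 2], [0.1, -0.1, 4], [0.1, -0.1, 5.5], [0.1, -0.1, 7], [0.1, -0.1, 8.5], [0.1, -0.1, 10], [0.1, -0.1, 11.5], [0.1, -0.1, 12.5], [0.1, -0.1, 13], [0.1, -0.1, 13]]' --turn '[[0, 0, 0], [0, 0, 0], [0, 0, 0], [0, 0, 0], [0, 0, 0], [0, 0, 0], [0, 0, 0], [0, 0, 0], [0, 0, 0], [0, 0, 0]]'

```text
time_s: 5.1
ee_pos: [0.5122, -0.1323, 0.1091]
tool_rot: [0.699, 0.715, -0.0, -0.0]
ft_force: [-1.8, 0.0, -0.1]
grip_width: 0.763
```

Run:
```python
from h import *
im,ci=snap('wrist','wD');s=read_state();print(s['ee_pos'],s['ft_force'],s['grip_width'],proj(ci,(.513,-.132,.076)),go((.513,-.132,.045),1.596))
```

```text
[ 0.51232391 -0.13244966  0.10945499] [-2.71030136  0.14717329  0.5930443 ] 0.7607179760120887 [[287.1120742 246.7032953]] (array([0.04, 0.07, 6.45]), array([-0.03,  0.  , -0.11]))
```

View pics/wD.png

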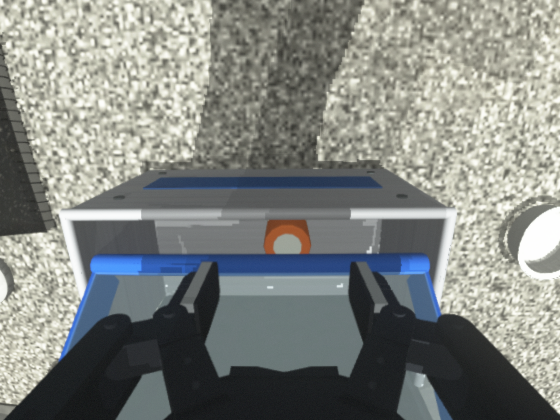

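The wrist view shows the flap's blue bead at row ~264, leaning on the fingers. The cartridge is centred between the jaws at (287,244), and the force is about 2.7 N. I'm continuing down.

move_arm --offset '[[0, 0, 1.2], [0, 0, 2.4], [0, 0, 3.6], [0, 0, 4.6], [0, 0, 5.4], [0, 0, 6], [0, 0, 6.4], [0, 0, 6.4], [0, 0, 6.4]]' --turn '[[0, 0, 0], [0, 0, 0], [0, 0, 0], [0, 0, 0], [0, 0, 0], [0, 0, 0], [0, 0, 0], [0, 0, 0], [0, 0, 0]]'

```text
time_s: 6.05
ee_pos: [0.5124, -0.1325, 0.0454]
tool_rot: [0.699, 0.715, 0.0, 0.0]
ft_force: [-1.9, 0.4, 0.8]
grip_width: 0.764
```

Run:
```python
from h import *
im,ci=snap('wrist','wE');s=read_state();print(s['ee_pos'],s['ft_force'],s['grip_width'],proj(ci,(.513,-.132,.076)),go((.513,-.132,.045),1.596))
```

```text
[ 0.51249195 -0.13250325  0.04559624] [-1.10734037 -0.40378584  0.56386353] 0.7673577703217951 [[288.84810933 309.96906536]] (array([0.05, 0.05, 0.06]), array([ 0.02,  0.01, -0.12]))
```

View pics/wE.png

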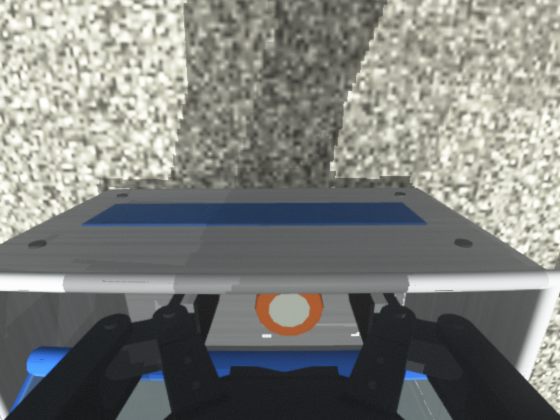

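The cartridge is between the fingers at (289,310), right at the predicted spot. The flap bead is held behind at row ~360. I'm closing the jaws.

move_arm --offset '[[0, 0, 0], [0, 0, 0], [0, 0, 0], [0, 0, 0], [0, 0, 0], [0, 0, 0], [0, 0, 0]]' --turn '[[0, 0, 0], [0, 0, 0], [0, 0, 0], [0, 0, 0], [0, 0, 0], [0, 0, 0], [0, 0, 0]]' --claw 255 --squeeze 35

```text
time_s: 6.8
ee_pos: [0.5125, -0.1325, 0.0456]
tool_rot: [0.699, 0.715, 0.0, 0.0]
ft_force: [-2.9, 0.7, 3.9]
grip_width: 0.342
```

move_arm --offset '[[0, 0, -0.5], [0, 0, -1.3], [0, 0, -2.3], [0, 0, -3.3], [0, 0, -4.3], [0, 0, -5.3], [0, 0, -6.3], [0, 0, -7.3], [0, 0, -8.3], [0, 0, -9.3], [0, 0, -10.3], [0, 0, -11.3], [0, 0, -12.5], [0, 0, -14], [0, 0, -15.5], [0, 0, -17], [0, 0, -18.5], [0, 0, -19.5], [0, 0, -20], [0, 0, -20]]' --turn '[[0, 0, 0], [0, 0, 0], [0, 0, 0], [0, 0, 0], [0, 0, 0], [0, 0, 0], [0, 0, 0], [0, 0, 0], [0, 0, 0], [0, 0, 0], [0, 0, 0], [0, 0, 0], [0, 0, 0], [0, 0, 0], [0, 0, 0], [0, 0, 0], [0, 0, 0], [0, 0, 0], [0, 0, 0], [0, 0, 0]]'

```text
time_s: 8.8
ee_pos: [0.5129, -0.1326, 0.2462]
tool_rot: [0.699, 0.715, 0.001, 0.001]
ft_force: [-0.5, 0.2, -1.2]
grip_width: 0.337
```

Run:
```python
from h import *
im,ci=snap('wrist','wF');im2,c2=snap('scene','sF');im3,c3=snap('top','tF');s=read_state();print(s['ee_pos'],s['ft_force'],s['grip_width'])
cv2.imwrite('pics/cF.png',np.hstack([cv2.resize(im2[100:310,180:390],(400,400)),cv2.resize(im3[180:280,180:280+60],(400,250)).repeat(1,0) if 0 else cv2.resize(im3[160:300,180:320],(400,400))]))
```

```text
[ 0.51194131 -0.13237206  0.24453549] [-0.72477161 -0.63288027 -0.47049738] 0.33321783191132776
```

View pics/wF.png

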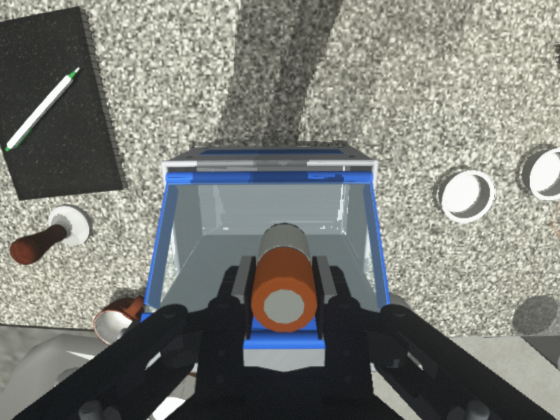

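View pics/cF.png

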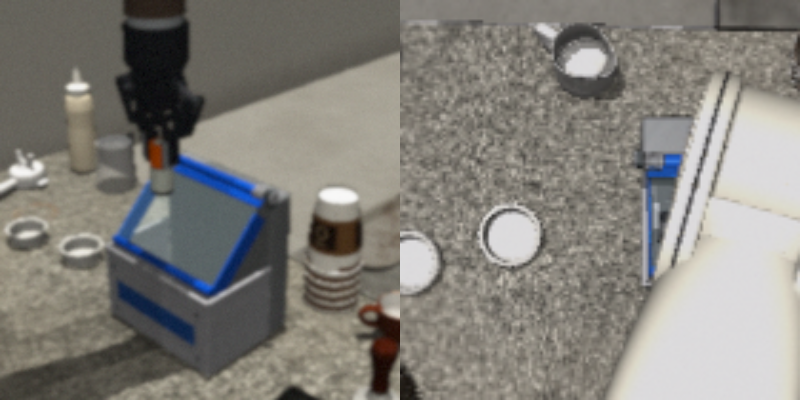

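The flap is shut again and the cartridge hangs upright in the jaws. I'll check for tilt or slip.

Run:
```python
from h import *
im,ci=load('wF');s=read_state();R=Ro.from_quat(s['tool_rot']).as_matrix();o=np.array(s['ee_pos'])
x=o[0];y=o[1];z=o[2]
th=np.linspace(0,2*np.pi,40)
v=im.copy()
for h in (z+.0304,z-.0026,z-.0356):
    for p in proj(ci,np.column_stack([x+.0005+.015*np.cos(th),y+.015*np.sin(th),h+0*th])): cv2.circle(v,tuple(int(round(q)) for q in p),0,(255,0,255),-1)
cv2.imwrite('pics/vF.png',cv2.resize(v[190:350,200:370],None,fx=3.6,fy=3.6,interpolation=cv2.INTER_NEAREST))
print(o,go((.5305,.0955,.25),1.596))
```

```text
[ 0.51194131 -0.13237206  0.24453549] (array([22.74,  2.38, -0.54]), array([-0.07, -0.02, -0.13]))
```

View pics/vF.png

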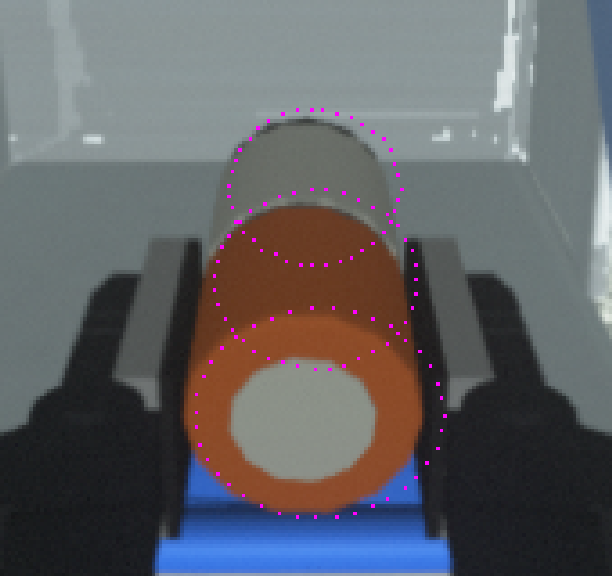

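move_arm --offset '[[0.7, 0, -0.6], [2, 0.2, -0.6], [4, 0.4, -0.6], [6.5, 0.7, -0.6], [9, 1, -0.6], [11.5, 1.2, -0.6], [14, 1.5, -0.6], [16.5, 1.8, -0.6], [19, 2, -0.6], [21, 2.2, 0.5], [22.3, 2.4, 2.5], [22.9, 2.4, 5], [22.9, 2.4, 7.5], [22.9, 2.4, 9.5], [22.9, 2.4, 11], [22.9, 2.4, 12], [22.9, 2.4, 12], [22.9, 2.4, 12]]' --turn '[[0, 0, 0], [0, 0, 0], [0, 0, 0], [0, 0, 0], [0, 0, 0], [0, 0, 0], [0, 0, 0], [0, 0, 0], [0, 0, 0], [0, 0, 0], [0, 0, 0], [0, 0, 0], [0, 0, 0], [0, 0, 0], [0, 0, 0], [0, 0, 0], [0, 0, 0], [0, 0, 0]]'

```text
time_s: 10.75
ee_pos: [0.5312, 0.0975, 0.1258]
tool_rot: [0.699, 0.715, 0.0, 0.0]
ft_force: [0.7, 0.1, -1.1]
grip_width: 0.338
```

Run:
```python
from h import *
s=read_state();im,ci=snap('wrist','wG');im2,c2=snap('scene','sG');im3,c3=snap('top','tG');print(s['ee_pos'],s['ft_force'],s['grip_width'],s['time_s'])
o=np.array(s['ee_pos'])
for h in (.0304,-.0026,-.0356): print(proj(c2,o+[0,0,h]),proj(ci,o+[0,0,h]))
print(proj(c2,(.5305,.0965,.025)))
cv2.imwrite('pics/cG.png',np.hstack([cv2.resize(im2[140:260,160:280],(480,480),interpolation=cv2.INTER_CUBIC),cv2.resize(im[160:400,215:365],(300,480))]))
```

```text
[0.53124759 0.09746918 0.12576408] [ 0.71031865  0.12914003 -1.05398588] 0.3382274418001331 10.75
[[217.79108502 188.88097182]] [[287.69506721 308.59334263]]
[[218.83737344 199.31020758]] [[286.980114   270.12535878]]
[[219.85711143 209.46428545]] [[286.48797355 243.77196462]]
[[221.77596205 228.95562742]]
```

View pics/cG.png

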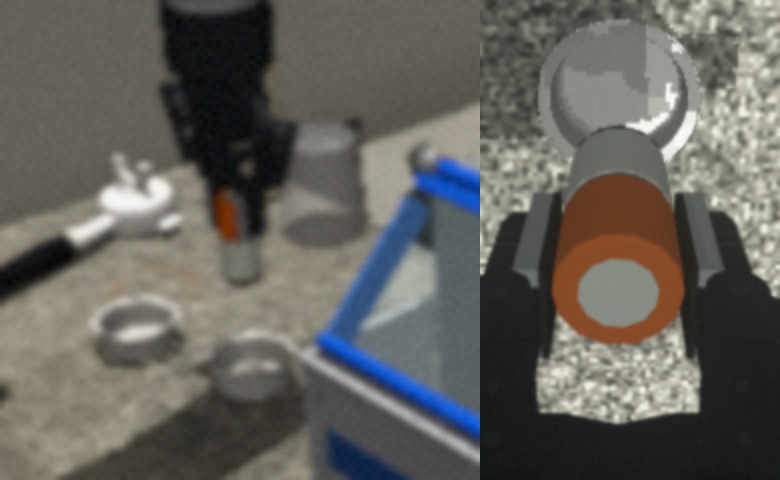

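View pics/wG.png

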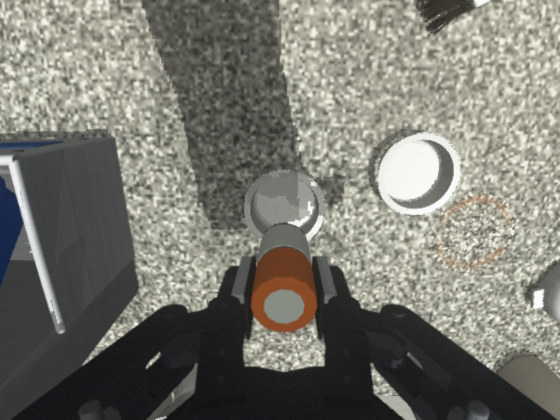

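The cartridge hangs upright above the basket. Its bottom in the scene view is at about (220,209), as predicted, so it hasn't slipped. The basket rim in the wrist view is centred at about (285,209). I'll work out the offset, allowing for the camera bias seen on the held cartridge.

Run:
```python
from h import *
im,ci=load('wG');o=np.array([.53125,.09747,.12576])
print('rim',plane(ci,(285,209),.025),'TCP axis',proj(ci,[o[0],o[1],.025]))
# bias: held top ring centre
p=(283.8,306.0); print('held top app.',plane(ci,p,o[2]+.0304)-o)
g=im[165:255,235:335];cv2.imwrite('pics/rG.png',cv2.resize(g,None,fx=6,fy=6,interpolation=cv2.INTER_CUBIC))
```

```text
rim [0.53000008 0.09672549 0.025     ] TCP axis [[285.86390394 210.45017811]]
held top app. [-0.0012925  -0.00170529  0.0304    ]
```

View pics/rG.png

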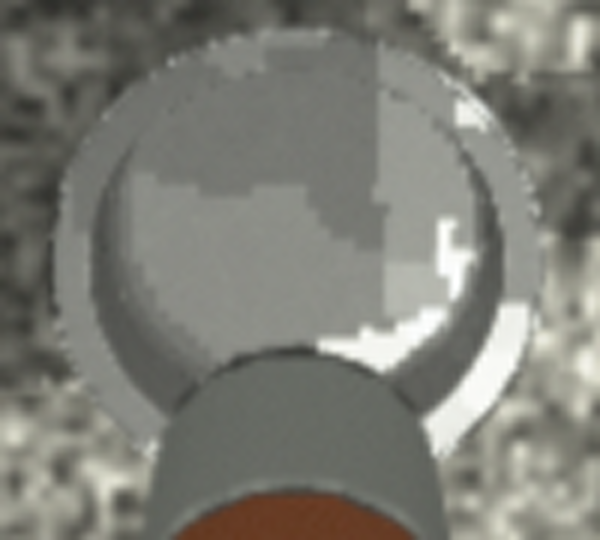

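The bias-corrected rim centre is (0.531, 0.098) and the TCP is at (0.531, 0.0975), so they line up. I'm lowering.

move_arm --offset '[[0, 0, 0.6], [0, 0, 1.6], [0, 0, 2.8], [0, 0, 4], [0, 0, 5], [0, 0, 6], [0, 0, 6.8], [0, 0, 7.4], [0, 0, 7.8], [0, 0, 8], [0, 0, 8], [0, 0, 8]]' --turn '[[0, 0, 0], [0, 0, 0], [0, 0, 0], [0, 0, 0], [0, 0, 0], [0, 0, 0], [0, 0, 0], [0, 0, 0], [0, 0, 0], [0, 0, 0], [0, 0, 0], [0, 0, 0]]'

```text
time_s: 12.1
ee_pos: [0.5314, 0.0971, 0.0457]
tool_rot: [0.699, 0.715, 0.0, 0.0]
ft_force: [0.2, 0.2, -1.9]
grip_width: 0.336
```

Run:
```python
from h import *
s=read_state();im,ci=snap('wrist','wH');im2,c2=snap('scene','sH');print(s['ee_pos'],s['ft_force'],s['time_s'])
cv2.imwrite('pics/cH.png',np.hstack([cv2.resize(im2[170:260,180:270],(400,400),interpolation=cv2.INTER_CUBIC),cv2.resize(im[200:360,205:365],(400,400),interpolation=cv2.INTER_CUBIC)]))
```

```text
[0.53138577 0.09708379 0.04569055] [ 0.17564645  0.17296589 -1.89473652] 12.1
```

View pics/cH.png

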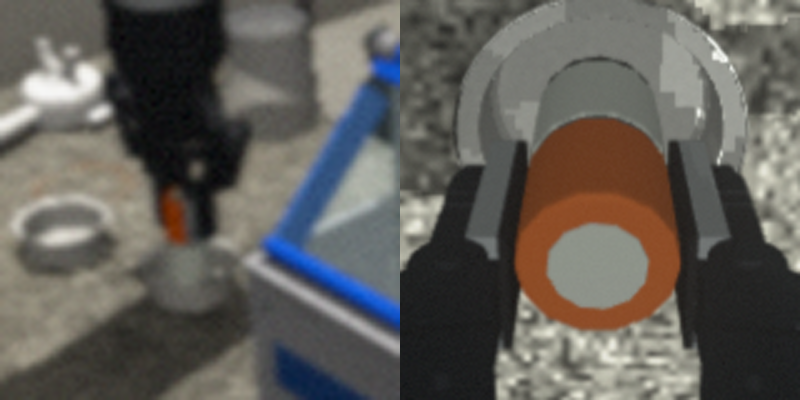

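The cartridge foot is inside the rim and roughly centred. I'm creeping down the last millimetres while watching the force.

move_arm --offset '[[0, 0, 0.15], [0, 0, 0.3], [0, 0, 0.45], [0, 0, 0.55], [0, 0, 0.65], [0, 0, 0.7], [0, 0, 0.7]]' --turn '[[0, 0, 0], [0, 0, 0], [0, 0, 0], [0, 0, 0], [0, 0, 0], [0, 0, 0], [0, 0, 0]]'

```text
time_s: 12.9
ee_pos: [0.5311, 0.0971, 0.039]
tool_rot: [0.699, 0.715, 0.0, 0.0]
ft_force: [-2.2, -0.7, 4.5]
grip_width: 0.331
```

Contact is about 5 N. I'm releasing, opening part-way.

move_arm --offset '[[0, 0, 0], [0, 0, 0], [0, 0, 0], [0, 0, 0], [0, 0, 0]]' --turn '[[0, 0, 0], [0, 0, 0], [0, 0, 0], [0, 0, 0], [0, 0, 0]]' --claw 110

```text
time_s: 13.4
ee_pos: [0.531, 0.097, 0.0382]
tool_rot: [0.699, 0.715, -0.0, -0.0]
ft_force: [-0.7, -0.2, 0.2]
grip_width: 0.568
```

Run:
```python
from h import *
s=read_state();im,ci=snap('wrist','wI');im2,c2=snap('scene','sI');print(s['ee_pos'],s['ft_force'],s['grip_width'],s['time_s'])
cv2.imwrite('pics/cI.png',np.hstack([cv2.resize(im2[170:260,180:270],(400,400),interpolation=cv2.INTER_CUBIC),cv2.resize(im[200:360,205:365],(400,400),interpolation=cv2.INTER_CUBIC)]))
```

```text
[0.53100679 0.09702502 0.0381787 ] [-0.72239303 -0.18603492  0.16031706] 0.5684803194383898 13.4
```

View pics/cI.png

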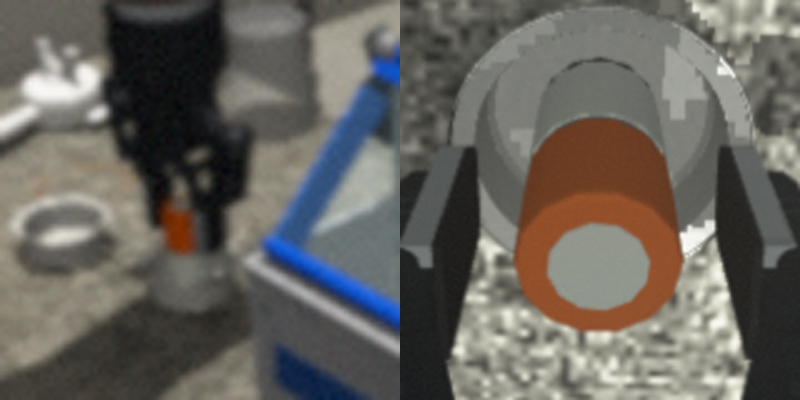

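The fingers are clear on both sides and the cartridge stands free and upright. I'm withdrawing straight up.

move_arm --offset '[[0, 0, -0.5], [0, 0, -1.3], [0, 0, -2.3], [0, 0, -3.5], [0, 0, -5], [0, 0, -7], [0, 0, -9.5], [0, 0, -12.5], [0, 0, -16], [0, 0, -19], [0, 0, -21], [0, 0, -22], [0, 0, -22], [0, 0, -22]]' --turn '[[0, 0, 0], [0, 0, 0], [0, 0, 0], [0, 0, 0], [0, 0, 0], [0, 0, 0], [0, 0, 0], [0, 0, 0], [0, 0, 0], [0, 0, 0], [0, 0, 0], [0, 0, 0], [0, 0, 0], [0, 0, 0]]'

```text
time_s: 14.9
ee_pos: [0.5306, 0.0969, 0.2577]
tool_rot: [0.699, 0.715, -0.0, -0.0]
ft_force: [0.0, 0.7, -0.5]
grip_width: 0.568
```

Run:
```python
from h import *
s=read_state();im,ci=snap('wrist','wJ');im2,c2=snap('scene','sJ');print(s['ee_pos'],s['ft_force'],s['grip_width'],s['time_s'])
print(proj(ci,[.531,.097,.068]),proj(ci,[.531,.097,.025]))
cv2.imwrite('pics/cJ.png',np.hstack([cv2.resize(im2[100:310,150:360],(400,400),interpolation=cv2.INTER_CUBIC),cv2.resize(im[130:330,180:380],(400,400),interpolation=cv2.INTER_CUBIC)]))
```

```text
[0.53059709 0.09691591 0.25765549] [ 0.01494072  0.6623597  -0.49130903] 0.5676061699450202 14.9
[[285.49844349 185.05098112]] [[285.33796772 176.58133859]]
```

View pics/cJ.png

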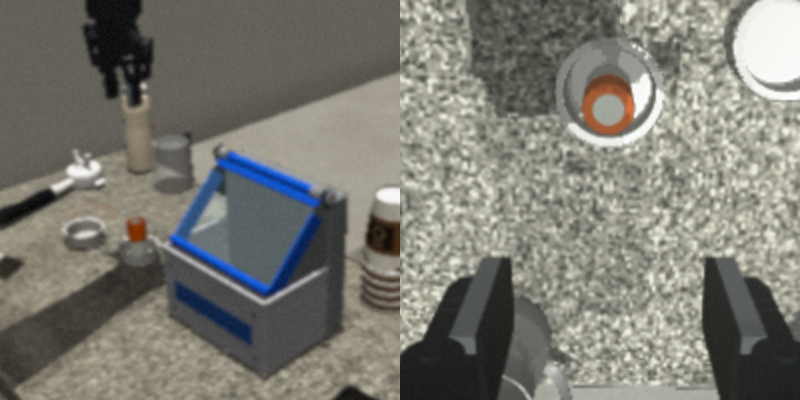

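View pics/wJ.png

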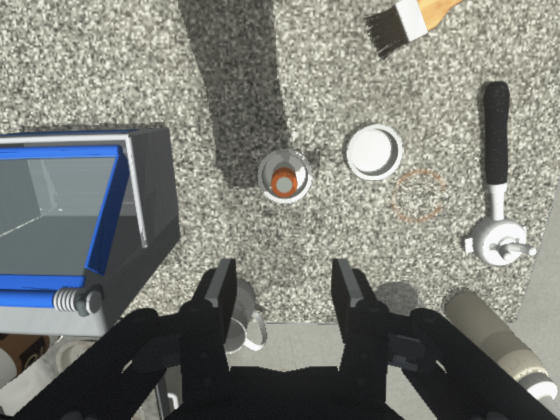

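The cartridge stands upright, orange end up. Its top is at about (284,184) and the basket rim is centred at (285,177), both within a pixel or so of prediction. The flap is shut and the arm is clear, so I'm handing in.

```bash
python3 -c "
from h import *
print(sign_off())"
```

```text
the job is handed in; nothing more can be done
None
```

The orange-topped cartridge is standing upright, orange end up, in the right-hand filter basket, and the job was handed in at about 15 s of the 48 s allowed. I lowered the open fingers through the dispenser flap, gripped the cartridge and lifted it straight out. The flap shut behind it. I then set it down in the basket with about 5 N of contact.

- **Last checks:** The final pictures show the cartridge centred in the basket, the basket where it was, and the flap closed. The milk jug and the other things in view look undisturbed. The tamper was last in view just after the lift, and the arm did not go near it later. The sensed forces I saw stayed under 6 N, and the arm is clear of everything.
- **Small disagreements:**
  - The wrist camera read 1–2 mm off sideways compared with the held cartridge, which I allowed for when placing it.
  - The measured heights differed slightly from the text: cartridge top 78 mm against 76 mm, and basket rim 22 mm against 25 mm.
  - Height estimates from the top camera with a wrist view were poor (52 and 102 mm for the cartridge top), so I used the pair of wrist views for its height.

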